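# Fetch the conditioned core from under the flap and weigh it

### The arm

A 6-joint arm with a two-finger parallel gripper is mounted at the origin on a cart in front of the work surface, level with it; the furniture and walls round the work are solid. World frame = base frame: x ahead of the robot, y to its left, z up, the work surface at z = 0. Lengths are in mm, angles in rad, forces in N, time in s.
With the tool pointing down it reaches from about 300 to 875 mm from the base axis. Payload 6.4 kg.
Tool frame: the origin (TCP) lies midway between the tips of the shut fingers; the grasp point (between the pads) lies 19 mm behind it (grip_depth is the distance from the TCP to the grasp point, in mm); z points along the fingers, y is the line along which they close (so a half turn about z gives the same grasp; the last joint's range is limited). The gripper opens to 88 mm and grips with 3 to 60 N. Pads are 18 mm wide; open, the fingers measure 123 mm over their backs; the gripper's body (75 mm by 187 mm) begins 45 mm behind the grasp point.
Start: joints at [1.137, 0.181, 1.607, -0, 1.354, -0.206], TCP at [129.842, 560.163, 238.714] pointing down, gripper open.
Joint ranges: [-2.99, 2.99], [-0.89, 2.07], [0.3, 2.58], [-1.14, 4.28], [0, 2.63], [-3.12, 3.12]. Speed limits (rad/s): [2.57, 2.57, 3.01, 3.14, 3.14, 3.14].

### API

Orientations are given as a unit quaternion [x, y, z, w].
In Python, from bench import * gives the robot as it stands.
- The arm moves only by the tool servo_tool, never from a script. Its argument "rows" is a list that holds one entry, the list of rows, each a list of 6 numbers: the shift along the world's x, y, z in mm, then the turn, a rotation vector about the world's x, y, z in degrees. A call has exactly 10 rows; each row shifts and turns the commanded pose from where the row before left it; what a row does not reach is not made up. A row lasts 1/12 s, in which the tool goes at most 41.7 mm and 7.16 degrees, less where a joint would pass 70% of its speed; a pose out of reach is approached as far as the arm can. A call with a gripper value outside its range is refused whole. "grip" is the closure, from -1 (fully open) to 1 (shut), set as the call begins (left out, the last holds). The fingers move at their own pace and stop on an object; "force" is the grip in N (left out, the last holds). Time passes only in rows, so rows that do not move let the fingers close, or fill a call up. It gives the time, the measured TCP pose, the force, the opening and the grip force at its end, in the units of the state.
- get_obs(): the state, without advancing time (a new reading comes with each control period).
- read_camera(name): name is "scene" or "top" or "wrist"; returns (picture, depth): 384x512x3 uint8, red, green, blue; 384x512 float32, mm along the optical axis (not along the pixel's ray), 0 where there is no reading.
- camera_params(name): a dict with "fx", "fy", "cx", "cy" (pixels), "R" (3x3) and "t" (3): a world point X has camera coordinates R X + t. Camera axes: x right, y down, z forward; pixel columns grow to the right and rows downward; lengths in mm; the calibration is good to about 2 mm. A picture is of the moment at which its call begins: read the wrist's pose just before it. camera_params takes no time and is no camera call; for the wrist camera it gives the pose at the moment of the call.
- hand_in(): hands the job in; it is judged then, once.
The state is a dict: "time_s": time; "q": joint angles; "joint_velocities": joint speeds; "joint_torque": joint torques, N m; "eef_pos": TCP position; "tcp_rot": TCP orientation; "contact_force": force on the tool from outside, world axes, zero at the start; "torque": the same for the moment, N m; "finger_gap": opening from 0.0 (shut) to 1.0 (fully open); "finger_force": force on a finger pad.
Only numpy, scipy, OpenCV 4.12 (cv2) and the standard library are available. Lean on these libraries where they do the work, as an engineer would, in place of code of your own. Each camera call takes 0.05 s, during which the arm holds its last target. There are 200 camera calls.

### The job

Lift the hinged flap of the low metal box by its bar and swing it right back past upright until it leans open on its stop. Take out the small stone core standing inside and set it down gently, upright, in the middle of the balance's round pan. Leave the flap leaning open, and leave the two spare cores and the jar on the table where they are.

Things in the scene. Friction and masses are not known exactly. Their poses are not given: they have to be found in the camera images.
- flap (a joint): angle of the box's flap in rad: 0 shut (flat on the box), 1.57 upright, 1.92 leaning back on its stop. Free-swinging, about 0.25 kg: let go below about 1.4 it falls shut under gravity, let go beyond about 1.6 it falls back onto the stop and stays there.
- flap_hinge (a point): middle of the flap's hinge, on the box's left upper rim, 68 mm above the table. Axes are the box's: x along the hinge, y from the bar side to the hinge side, z up. The box is fixed, grey-painted with an aluminium flap, 220 mm along x, 160 mm along y, 65 mm high, walls and floor 5 mm; its centre lies 83 mm from the hinge along -y. Shut, the flap hides the inside.
- flap_bar (a point): middle of the flap's bar handle: round, 12 mm diameter, parallel to the hinge (its x axis), 102 mm clear between its two arms. Flap shut: 195 mm from the hinge along -y and 35 mm above it (103 mm above the table), 27 mm outside the flap's free edge. Pinched from above across the bar, it turns between the fingers as the flap swings. Moves with the flap.
- core_mid (a point): centre (half-way up) of the small stone core to be weighed: an upright cylinder, 50 mm diameter, 53 mm high, about 0.23 kg, z along its axis. It stands on the 5 mm floor of the box, its centre at most 30 mm from the box's middle along x and up to 20 mm from it towards the bar side.
- pan (a point): centre of the upper face of the balance's round flat steel pan, 130 mm diameter, 56 mm above the table. The balance is a white housing 240 x 190 mm, 40 mm high, fixed to the table; its sloping display faces the robot.
- spare_core_1_mid (a point): centre of a spare stone core standing on the table (50 mm diameter, 49 mm high); bystander.
- spare_core_2_mid (a point): centre of another spare stone core standing on the table (50 mm diameter, 51 mm high); bystander.
- jar_mid (a point): centre of a white jar on the table (51 mm diameter, 72 mm high); bystander.

How it is judged (in metres and radians):
On the way, in this order (a step that is already met when the one before it is completed fails the run):
1. the flap is swung back past upright (beyond 1.7 rad) while the core still stands in the box (value of joint flap above 1.7 rad and height (world z) of core_mid below 0.05 m), for 0.2 s.
2. the core is lifted out of the box, the flap staying open (value of joint flap above 1.6 rad and height (world z) of core_mid above 0.1 m), for 0.1 s.
At the end, for the whole second after the job is handed in: The core stands upright (within 10 degrees) and at rest on the pan, its axis within 25 mm of the pan's centre; the flap leans open on its stop (beyond 1.7 rad) (horizontal distance between core_mid and pan below 0.025 m and z of core_mid in the frame of pan between 0.021 and 0.032 m and angle between core_mid's own z axis and vertical below 0.17 rad and linear speed of core below 0.02 m/s and value of joint flap above 1.7 rad); the robot touches nothing.
It fails at once if the core is dropped onto the balance from more than about 2 cm (linear speed of core above 0.6 m/s and contact force between the fingers and core below 0.1 N and distance between core_mid and pan below 0.2 m).
It fails at once if a spare core or the jar is moved by more than 30 mm (distance of any of spare_core_1_mid, spare_core_2_mid, jar_mid from where it was at the start of the episode above 0.03 m).
It also fails if it takes over 53 s, if anything falls off the work surface, if the arm or the gripper's body presses on something with over 40 N, if the wrist force passes 120 N, or if a joint passes its speed limit or range.

## Working session

There is one attempt and no reset: what is moved stays moved. The work goes in short steps, Python scripts to look and compute and a tool call to move; the robot and the scene stay as the last step left them, time stands still between calls to the robot, and variables do not carry over. Pictures are saved under pics/ and viewed, at most 10 in all, crops included, and the job is handed in when it is done.

Besides the shell and the picture viewer there is one more tool, called as name(argument=value, ...) on one line, values as JSON. servo_tool: Moves the arm, as the interface text tells. Its arguments: {"type":"object","properties":{"rows":{"type":"array","items":{"type":"array","items":{"type":"array","items":{"type":"number"}}}},"grip":{"type":"number"},"force":{"type":"number"}},"required":["rows"]}

```bash
mkdir -p pics; ls
cat > h.py <<'E'
from bench import *
import numpy as np, cv2
def grab(n,f=None):
    p=camera_params(n); im,d=read_camera(n)
    if f: cv2.imwrite('pics/'+f,im[:,:,::-1])
    return p,im,d
def cloud(p,d):
    v,u=np.indices(d.shape); c=np.stack([(u-p['cx'])/p['fx']*d,(v-p['cy'])/p['fy']*d,d],-1)
    X=(c-np.array(p['t']))@np.array(p['R']); X[d==0]=np.nan
    return X
E
python3 - <<'E'
from h import *
o=get_obs(); print(o['time_s'],o['eef_pos'],o['tcp_rot'])
ims=[]
for n in ['top','scene']:
    p,im,d=grab(n); np.savez(n+'0.npz',im=im,d=d,**p); ims.append(im)
    print(n,p['fx'],p['cx'],p['cy'],-np.array(p['R']).T@np.array(p['t']),(d>0).mean())
cv2.imwrite('pics/top0.png',ims[0][:,:,::-1]);cv2.imwrite('pics/scene0.png',ims[1][:,:,::-1])
E
```

```text
pics
0.0 [129.59848555 559.64118091 237.8092105 ] [ 1.13640810e-01  9.93521511e-01 -8.36235981e-04 -2.74111892e-04]
top 355.80785361202805 259.56644056026255 185.36940087123781 [ 573.361821    -35.13786497 1008.08170547] 0.9958292643229166
scene 365.3534716756995 261.7295412462885 194.09809700570457 [141.05925986 346.97223702 761.20719914] 0.99578857421875
```

View pics/top0.png

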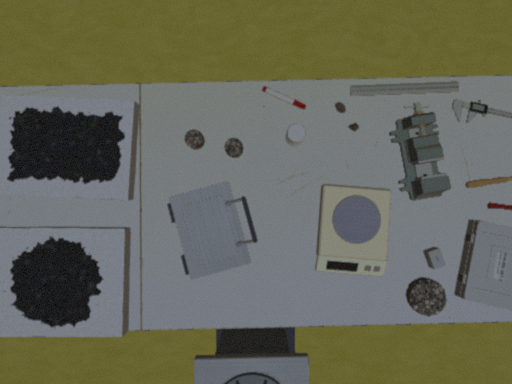

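View pics/scene0.png

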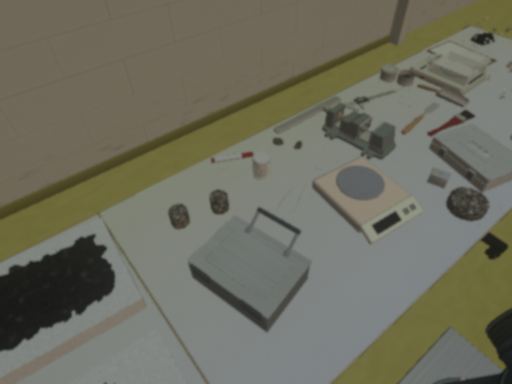

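The top view shows the box at about (210,230), with its bar near (248,220) on the right and the hinge at (178,238) on the left. The balance pan is at (357,219), the spare cores at (194,139) and (234,148), and the jar at (296,133). The scene view matches this, so I'll measure from depth next.

Run:
```python
from h import *
for n in ['top','scene']:
    z=np.load(n+'0.npz'); X=cloud(z,z['d'])
    x,y,h=X[...,0],X[...,1],X[...,2]
    reg=(x>250)&(x<700)&(y>-80)&(y<300)
    tab=reg&(abs(h)<8); print(n,'table',np.median(h[tab]))
    f=reg&(h>58)&(h<78)&(y>0); P=X[f]
    n8,l,s,c=cv2.connectedComponentsWithStats(f.astype(np.uint8)); k=1+np.argmax(s[1:,4]); P=X[l==k]
    r=cv2.minAreaRect(P[:,:2].astype(np.float32)); print('flap',len(P),P.mean(0),r, cv2.boxPoints(r).round(1).tolist())
    b=reg&(h>94)&(h<125)&(y<60); B=X[b]; 
    m=B.mean(0); w,v=np.linalg.eigh(np.cov(B[:,:2].T)); a=v[:,1]; pr=(B[:,:2]-m[:2])@a
    print('bar',len(B),m,np.median(B[:,2]),a,np.degrees(np.arctan2(a[1],a[0])),pr.min(),pr.max(), cv2.minAreaRect(B[:,:2].astype(np.float32)))
    q=(x>300)&(x<700)&(y>-450)&(y<-150)&(h>49)&(h<65)
    n8,l,s,c=cv2.connectedComponentsWithStats(q.astype(np.uint8)); k=1+np.argmax(s[1:,4]); P=X[l==k]
    print('pan',len(P),P.mean(0),cv2.minEnclosingCircle(P[:,:2].astype(np.float32)))
    t=(x>500)&(x<800)&(y>-150)&(y<250)&(h>40)&(h<80)&~f
    n8,l,s,c=cv2.connectedComponentsWithStats(t.astype(np.uint8))
    for k in range(1,n8):
        if s[k,4]>80: P=X[l==k]; print('obj',s[k,4],P.mean(0))
```

```text
top table -0.5806500233823083
flap 5426 [506.40200021 101.65433441  70.13420141] ((506.0967712402344, 103.70275115966797), (224.5313720703125, 172.87692260742188), 14.135940551757812) [[376.1000061035156, 160.10000610351562], [418.29998779296875, -7.5], [636.0999755859375, 47.29999923706055], [593.9000244140625, 214.89999389648438]]
bar 242 [533.93060814  -5.75392008 106.15773992] 106.84850527906524 [-0.96968757 -0.24434815] -165.85668535719478 -60.479767437933596 60.13269034382796 ((533.281982421875, -2.2055130004882812), (120.5937271118164, 20.944551467895508), 13.522285461425781)
pan 1837 [ 524.85708856 -291.52941733   55.02571121] ((525.129638671875, -292.1558532714844), 64.86629486083984)
obj 271 [ 756.64595134 -131.22935114   68.06126518]
obj 255 [754.89795888 142.22541226  46.82469583]
obj 261 [728.92434451  33.84402849  48.5046066 ]
scene table -0.5948617665659097
flap 6812 [499.72550583 108.10358493  69.99935288] ((507.96710205078125, 105.3416748046875), (224.30429077148438, 173.8832244873047), 14.139939308166504) [[378.0, 162.3000030517578], [420.5, -6.400000095367432], [638.0, 48.400001525878906], [595.5, 217.0]]
bar 285 [531.47415397  -2.65454183 105.3031737 ] 106.26863815816382 [-0.96898167 -0.24713261] -165.69210036351433 -63.57650791729656 57.070473578579715 ((534.2431030273438, -0.1465473175048828), (120.63316345214844, 21.335641860961914), 13.69276237487793)
pan 1301 [ 524.41262044 -286.30170775   55.0780842 ] ((527.071533203125, -289.6846923828125), 65.8778305053711)
obj 286 [ 754.04668474 -126.10945584   62.7319683 ]
obj 236 [728.7424878   38.45058631  48.09293583]
obj 243 [754.57357055 146.09025015  46.49537523]
```

servo_tool(rows=[[[20,-28,0,0,0,1.36],[20,-28,0,0,0,1.36],[20,-28,0,0,0,1.36],[20,-28,0,0,0,1.36],[20,-28,0,0,0,1.36],[20,-28,0,0,0,1.36],[20,-28,0,0,0,1.36],[20,-28,0,0,0,1.36],[20,-28,0,0,0,1.36],[20,-28,0,0,0,1.36]]], grip=-1, force=30)

```text
time_s: 0.93
eef_pos: [330.2, 278.6, 238.5]
tcp_rot: [-0.005, 1.0, -0.0, -0.0]
contact_force: [1.4, 0.6, 0.1]
finger_gap: 0.999
finger_force: 0.0
```

servo_tool(rows=[[[20,-28,-4,0,0,1.36],[20,-28,-4,0,0,1.36],[20,-28,-4,0,0,1.36],[20,-28,-4,0,0,1.36],[20,-28,-4,0,0,1.36],[20,-28,-4,0,0,1.36],[20,-28,-4,0,0,1.36],[20,-28,-4,0,0,1.36],[20,-28,-4,0,0,1.36],[22,-28,-4,0,0,1.36]]])

```text
time_s: 1.77
eef_pos: [532.1, -1.4, 198.1]
tcp_rot: [-0.124, 0.992, 0.0, -0.0]
contact_force: [0.6, 0.3, 0.2]
finger_gap: 1.0
finger_force: 0.0
```

servo_tool(rows=[[[0,0,0,0,0,0],[0,0,0,0,0,0],[0,0,0,0,0,0],[0,0,0,0,0,0],[0,0,0,0,0,0],[0,0,0,0,0,0],[0,0,0,0,0,0],[0,0,0,0,0,0],[0,0,0,0,0,0],[0,0,0,0,0,0]]])

```text
time_s: 2.6
eef_pos: [531.8, 0.3, 198.8]
tcp_rot: [-0.123, 0.992, -0.0, 0.0]
contact_force: [0.4, -0.8, -0.6]
finger_gap: 1.001
finger_force: 0.0
```

Run:
```python
from h import *
o=get_obs(); print(o['time_s'],o['eef_pos'],o['tcp_rot'],o['contact_force'],o['torque'])
p,im,d=grab('wrist','w1.png'); X=cloud(p,d)
h=X[...,2]; b=(h>92)&(h<125)&(X[...,1]<40)&(X[...,1]>-40); B=X[b]
print(len(B)); r=cv2.minAreaRect(B[:,:2].astype(np.float32)); print(r,B.mean(0),B[:,2].max(),np.percentile(B[:,2],[50,95]))
```

```text
2.6 [5.31811205e+02 3.12164023e-01 1.98806620e+02] [-1.23269328e-01  9.92373249e-01 -3.99720246e-05  7.57325762e-05] [ 0.37856475 -0.76896472 -0.60093268] [ 0.11509464 -0.00939686  0.05119577]
2260
((533.2321166992188, -1.7962493896484375), (120.2989501953125, 24.11082649230957), 13.86676025390625) [529.95756642  -7.60221035 106.02562566] 110.36940439971603 [107.16865942 108.95036366]
```

View pics/w1.png

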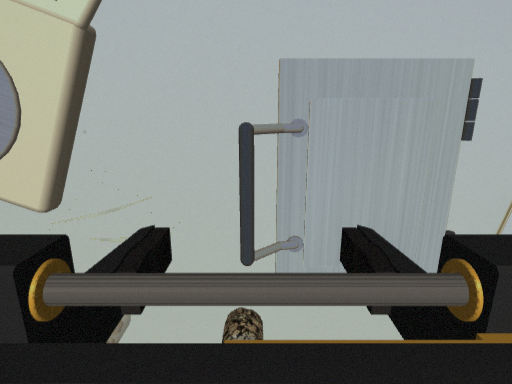

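The wrist view shows the dark bar running from (246,127) to (247,262), with arms going right to the flap. My box fit included part of the arms, so I'll refine with only the dark pixels.

Run:
```python
from h import *
p,im,d=grab('wrist'); X=cloud(p,d); g=im.max(2)
m=np.zeros(g.shape,bool); m[115:275,225:268]=g[115:275,225:268]<75
v,u=np.nonzero(m); print(len(u),u.min(),u.max(),v.min(),v.max())
R=np.array(p['R']);C=-R.T@np.array(p['t'])
ray=np.stack([(u-p['cx'])/p['fx'],(v-p['cy'])/p['fy'],np.ones(len(u))],1)@R
P=C+ray*((104.5-C[2])/ray[:,2])[:,None]
print(C,cv2.minAreaRect(P[:,:2].astype(np.float32)),P.mean(0),X[m].mean(0))
V=np.array([-.2443,.9697]);F=np.array([.9697,.2443])
h=X[...,2];f=(h>60)&(h<76)&(X[...,1]>5)&(X[...,1]<230); Q=X[f][:,:2]
print('front edge v',np.percentile(Q@V,[.5,1,5,99.5]),'bar v',P[:,:2].mean(0)@V, np.median(h[f]))
```

```text
2035 225 267 123 274
[468.22685954 -16.62253867 344.15994111] ((539.7115478515625, -7.383552551269531), (128.6521759033203, 36.71832275390625), 14.175653457641602) [532.50414717  -8.16769004 104.5       ] [nan nan nan]
front edge v [-109.88886215 -108.61951718 -100.49386578   57.13494491] bar v -138.01097218155044 70.10675162761095
```

servo_tool(rows=[[[0.3,-0.8,-11.5,0,0,0],[0.3,-0.8,-11.5,0,0,0],[0.3,-0.8,-11.5,0,0,0],[0.3,-0.8,-11.5,0,0,0],[0.3,-0.8,-11.5,0,0,0],[0.3,-0.8,-11.5,0,0,0],[0.3,-0.8,-11.5,0,0,0],[0.3,-0.8,-11.5,0,0,0],[0.3,-0.8,-11.5,0,0,0],[0.3,-0.8,-11.5,0,0,0]]])

```text
time_s: 3.53
eef_pos: [534.8, -7.9, 82.5]
tcp_rot: [-0.123, 0.992, 0.0, -0.0]
contact_force: [-0.6, 0.3, -0.1]
finger_gap: 1.003
finger_force: 0.0
```

servo_tool(rows=[[[0,0,0,0,0,0],[0,0,0,0,0,0],[0,0,0,0,0,0],[0,0,0,0,0,0],[0,0,0,0,0,0],[0,0,0,0,0,0],[0,0,0,0,0,0],[0,0,0,0,0,0],[0,0,0,0,0,0],[0,0,0,0,0,0]]], grip=1, force=15)

```text
time_s: 4.37
eef_pos: [534.9, -7.8, 83.8]
tcp_rot: [-0.123, 0.992, -0.0, 0.0]
contact_force: [-0.4, 0.3, -0.2]
finger_gap: 0.267
finger_force: 0.0
```

servo_tool(rows=[[[0,0,0,0,0,0],[0,0,0,0,0,0],[0,0,0,0,0,0],[0,0,0,0,0,0],[0,0,0,0,0,0],[0,0,0,0,0,0],[0,0,0,0,0,0],[0,0,0,0,0,0],[0,0,0,0,0,0],[0,0,0,0,0,0]]])

```text
time_s: 5.2
eef_pos: [534.5, -6.7, 83.6]
tcp_rot: [-0.123, 0.992, 0.001, -0.0]
contact_force: [-1.3, 5.4, 1.7]
finger_gap: 0.123
finger_force: 14.6
```

Run:
```python
import numpy as np
t=np.radians(10.2+np.linspace(0,107,31)); d=-198.1*np.cos(t); z=198.1*np.sin(t)
W=np.stack([-.2443*d,.9697*d,z],1).round(1); D=np.diff(W,axis=0).round(1)
for k in range(3): print([list(map(float,r))+[0,0,0] for r in D[10*k:10*k+10]])
```

```text
[[-0.6, 2.5, 12.0, 0, 0, 0], [-0.8, 3.2, 11.9, 0, 0, 0], [-1.0, 3.9, 11.7, 0, 0, 0], [-1.2, 4.7, 11.3, 0, 0, 0], [-1.3, 5.2, 11.1, 0, 0, 0], [-1.5, 6.0, 10.7, 0, 0, 0], [-1.6, 6.6, 10.3, 0, 0, 0], [-1.8, 7.2, 9.9, 0, 0, 0], [-2.0, 7.7, 9.3, 0, 0, 0], [-2.1, 8.3, 8.9, 0, 0, 0]]
[[-2.2, 8.9, 8.3, 0, 0, 0], [-2.4, 9.3, 7.7, 0, 0, 0], [-2.4, 9.8, 7.1, 0, 0, 0], [-2.6, 10.1, 6.5, 0, 0, 0], [-2.7, 10.6, 5.8, 0, 0, 0], [-2.7, 10.9, 5.1, 0, 0, 0], [-2.8, 11.1, 4.4, 0, 0, 0], [-2.9, 11.4, 3.7, 0, 0, 0], [-2.9, 11.7, 2.9, 0, 0, 0], [-3.0, 11.7, 2.2, 0, 0, 0]]
[[-3.0, 11.9, 1.5, 0, 0, 0], [-3.0, 11.9, 0.6, 0, 0, 0], [-3.0, 12.0, -0.1, 0, 0, 0], [-3.0, 11.9, -0.8, 0, 0, 0], [-3.0, 11.9, -1.6, 0, 0, 0], [-2.9, 11.7, -2.4, 0, 0, 0], [-2.9, 11.6, -3.2, 0, 0, 0], [-2.9, 11.3, -3.8, 0, 0, 0], [-2.8, 11.1, -4.6, 0, 0, 0], [-2.7, 10.8, -5.3, 0, 0, 0]]
```

servo_tool(rows=[[[-0.6,2.5,12.0,0,0,0],[-0.8,3.2,11.9,0,0,0],[-1.0,3.9,11.7,0,0,0],[-1.2,4.7,11.3,0,0,0],[-1.3,5.2,11.1,0,0,0],[-1.5,6.0,10.7,0,0,0],[-1.6,6.6,10.3,0,0,0],[-1.8,7.2,9.9,0,0,0],[-2.0,7.7,9.3,0,0,0],[-2.1,8.3,8.9,0,0,0]]])

```text
time_s: 6.03
eef_pos: [519.8, 50.3, 189.4]
tcp_rot: [-0.123, 0.992, 0.003, -0.001]
contact_force: [5.4, 12.9, -14.6]
finger_gap: 0.115
finger_force: 16.0
```

servo_tool(rows=[[[-2.4,10.0,7.3,0,0,0],[-2.6,10.3,6.7,0,0,0],[-2.4,9.8,6.6,0,0,0],[-2.6,10.1,6.5,0,0,0],[-2.7,10.6,5.8,0,0,0],[-2.7,10.9,5.1,0,0,0],[-2.8,11.1,4.4,0,0,0],[-2.9,11.4,3.7,0,0,0],[-2.9,11.7,2.9,0,0,0],[-3.0,11.7,2.2,0,0,0]]])

```text
time_s: 6.87
eef_pos: [493.1, 155.7, 241.6]
tcp_rot: [-0.123, 0.992, -0.0, -0.001]
contact_force: [1.7, 1.1, -12.1]
finger_gap: 0.113
finger_force: 15.8
```

servo_tool(rows=[[[-3.0,11.9,0.9,0,0,0],[-3.0,11.9,0.0,0,0,0],[-3.0,12.0,-0.6,0,0,0],[-3.0,11.9,-0.8,0,0,0],[-3.0,11.9,-1.6,0,0,0],[-2.9,11.7,-2.4,0,0,0],[-2.9,11.6,-3.2,0,0,0],[-2.9,11.3,-3.8,0,0,0],[-2.8,11.1,-4.6,0,0,0],[-2.7,10.8,-5.3,0,0,0]]])

```text
time_s: 7.7
eef_pos: [464.7, 272.2, 220.3]
tcp_rot: [-0.123, 0.992, -0.0, 0.0]
contact_force: [-1.5, -2.6, -5.8]
finger_gap: 0.115
finger_force: 15.2
```

servo_tool(rows=[[[0,0,0,0,0,0],[0,0,0,0,0,0],[0,0,0,0,0,0],[0,0,0,0,0,0],[0,0,0,0,0,0],[0,0,0,0,0,0],[0,0,0,0,0,0],[0,0,0,0,0,0],[0,0,0,0,0,0],[0,0,0,0,0,0]]])

```text
time_s: 8.53
eef_pos: [465.0, 271.2, 220.8]
tcp_rot: [-0.123, 0.992, 0.0, 0.0]
contact_force: [-0.6, -1.3, -3.0]
finger_gap: 0.111
finger_force: 15.1
```

servo_tool(rows=[[[0,0,0,0,0,0],[0,0,0,0,0,0],[0,0,0,0,0,0],[0,0,0,0,0,0],[0,0,0,0,0,0],[-0.5,2,0,0,0,0],[0,0,0,0,0,0],[0,0,0,0,0,0],[0,0,5,0,0,0],[0,0,5,0,0,0]]], grip=0.3)

```text
time_s: 9.37
eef_pos: [464.1, 273.1, 230.7]
tcp_rot: [-0.123, 0.992, -0.0, -0.0]
contact_force: [-0.4, 0.5, -0.0]
finger_gap: 0.347
finger_force: 0.0
```

servo_tool(rows=[[[0,0,8,0,0,0],[0,0,10,0,0,0],[0,0,12,0,0,0],[0,0,12,0,0,0],[0,0,12,0,0,0],[0,0,12,0,0,0],[0,0,12,0,0,0],[0,0,12,0,0,0],[0,0,0,0,0,0],[0,0,0,0,0,0]]])

```text
time_s: 10.2
eef_pos: [464.6, 273.3, 321.5]
tcp_rot: [-0.123, 0.992, 0.0, 0.001]
contact_force: [0.2, -0.8, -0.9]
finger_gap: 0.347
finger_force: 0.0
```

Run:
```python
from h import *
o=get_obs(); print(o['time_s'],o['eef_pos'],o['tcp_rot'],o['contact_force'])
p,im,d=grab('top','t2.png'); np.savez('t2.npz',im=im,d=d,**p); X=cloud(p,d)
p,im,d=grab('scene'); np.savez('s2.npz',im=im,d=d,**p)
a,b=cv2.imread('pics/t2.png')[150:330,120:300],im[180:360,160:340,::-1]
cv2.imwrite('pics/c2.png',cv2.resize(np.hstack([a,b]),None,fx=2,fy=2))
```

```text
10.2 [464.6116603  273.29104514 321.48395429] [-1.23177656e-01  9.92384290e-01  1.33961398e-04  8.17955711e-04] [ 0.23024421 -0.77152363 -0.94900967]
```

View pics/c2.png

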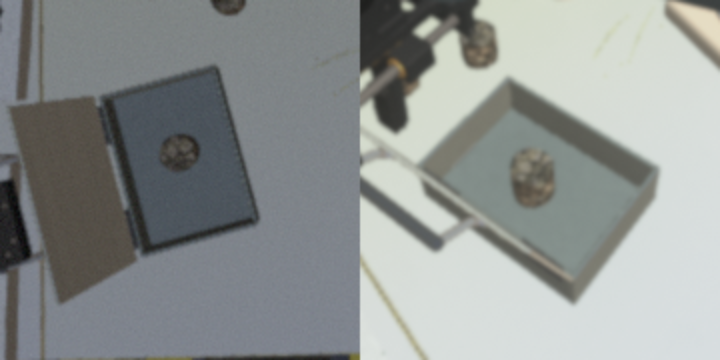

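The flap is leaning open, and the core is visible in the box at about (210,226) in the top image. I'll locate it from depth.

Run:
```python
from h import *
V=np.array([-.2443,.9697]);F=np.array([.9697,.2443])
for n in ['t2.npz','s2.npz']:
    z=np.load(n); X=cloud(z,z['d']); s=X[...,:2]@F-516.6; t=X[...,:2]@V-57.5; h=X[...,2]
    ins=(abs(s)<75)&(t<-30)&(t>-140)
    m=ins&(h>50)&(h<66); P=X[m]; 
    print(n,m.sum(),P.mean(0),cv2.minEnclosingCircle(P[:,:2].astype(np.float32)),'floor',np.median(h[ins&(h<20)]), (P[:,:2].mean(0)@F-516.6,P[:,:2].mean(0)@V-57.5))
    # walls
    w=(h>58)&(h<72)&(t<0)&(t>-200)&(abs(s)<130); Q=X[w&~m][:,:2]
    print('rim rect',cv2.minAreaRect(Q.astype(np.float32)))
    fl=(h>85)&(t>0)&(t<110)&(abs(s)<100); G=X[fl]; tt=G[:,:2]@V-57.5
    if len(G)>50:
        k=np.polyfit(tt,G[:,2],1); print('flap slope deg',180-np.degrees(np.arctan(-k[0])) )
```

```text
t2.npz 266 [515.12850311 103.57415281  56.20610446] ((514.6700439453125, 104.03894805908203), 24.72376823425293) floor 4.38337112433475 (np.float64(8.223274997442786), np.float64(-82.91003732745159))
rim rect ((506.0838623046875, 102.94998168945312), (220.30567932128906, 162.0263671875), 14.118973731994629)
flap slope deg 157.4901812949773
s2.npz 347 [515.23089843 106.92985287  55.73752037] ((516.6469116210938, 105.4623031616211), 25.3582763671875) floor 4.350162026586783 (np.float64(9.142365259432154), np.float64(-79.68103015528399))
rim rect ((508.3960266113281, 103.9796142578125), (220.7277069091797, 161.40216064453125), 14.297348022460938)
flap slope deg 142.30960164509776
```

```bash
python3 -c "
from h import *
o=get_obs();print(o['q'])"
```

```text
[ 3.11367816e-01  4.11940013e-02  1.59679737e+00 -1.78930154e-06
  1.50481332e+00 -1.50637774e+00]
```

servo_tool(rows=[[[5,-16.9,0,0,0,-6.9],[5,-16.9,0,0,0,-6.9],[5,-16.9,0,0,0,-6.9],[5,-16.9,0,0,0,-6.9],[5,-16.9,0,0,0,-6.9],[5,-16.9,0,0,0,-6.9],[5,-16.9,0,0,0,-6.9],[5,-16.9,0,0,0,-6.9],[5,-16.9,0,0,0,-6.9],[5.7,-17,0,0,0,-6.9]]], grip=-1)

```text
time_s: 11.13
eef_pos: [514.5, 103.3, 319.4]
tcp_rot: [0.463, 0.886, -0.0, -0.001]
contact_force: [-0.3, 0.2, -0.2]
finger_gap: 1.003
finger_force: 0.0
```

servo_tool(rows=[[[0,0,-20,0,0,-6.5],[0,0,-20,0,0,-6.5],[0,0,-20,0,0,-6.5],[0,0,-20,0,0,-1.5],[0,0,-20,0,0,0],[0,0,-20,0,0,0],[0,0,0,0,0,0],[0,0,0,0,0,0],[0,0,0,0,0,0],[0,0,0,0,0,0]]])

```text
time_s: 11.97
eef_pos: [515.8, 104.1, 202.0]
tcp_rot: [0.615, 0.789, 0.001, 0.001]
contact_force: [-0.4, -0.1, -0.0]
finger_gap: 0.999
finger_force: 0.0
```

Run:
```python
from h import *
V=np.array([-.2443,.9697]);F=np.array([.9697,.2443])
o=get_obs(); print(o['time_s'],o['eef_pos'],o['tcp_rot'],o['contact_force'],o['q'])
p,im,d=grab('wrist','w3.png'); X=cloud(p,d); s=X[...,:2]@F-516.6; t=X[...,:2]@V-57.5; h=X[...,2]
print(-np.array(p['R']).T@p['t'])
m=(abs(s)<75)&(t<-30)&(t>-140)&(h>52)&(h<64); P=X[m]; print(m.sum(),P.mean(0),cv2.minEnclosingCircle(P[:,:2].astype(np.float32)),np.median(P[:,2]))
```

```text
11.9667 [515.79168433 104.07635072 202.02023898] [6.14610048e-01 7.88830352e-01 6.46134610e-04 8.63948608e-04] [-0.37776187 -0.09231163 -0.02987439] [-2.66910508e-02  1.07110670e-01  1.76769783e+00  1.57169678e-05
  1.26462652e+00 -2.73708132e-01]
[499.34580352 166.66299394 347.37239643]
1891 [516.2008171  104.01828546  56.16852775] ((516.3053588867188, 103.1166763305664), 24.9201717376709) 56.243647615272465
```

View pics/w3.png

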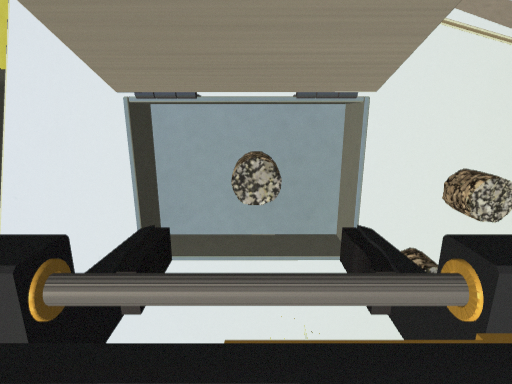

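The wrist view shows the core centred at (256,180), with clear room on both sides inside the box. I'll descend and grasp it along the box's x axis.

servo_tool(rows=[[[0.5,-0.5,-18,0,0,0],[0,0,-18,0,0,0],[0,0,-18,0,0,0],[0,0,-18,0,0,0],[0,0,-18,0,0,0],[0,0,-18,0,0,0],[0,0,-18,0,0,0],[0,0,-18,0,0,0],[0,0,-18,0,0,0],[0,0,-14,0,0,0]]])

```text
time_s: 12.85
eef_pos: [516.0, 103.6, 24.4]
tcp_rot: [0.615, 0.789, 0.0, 0.0]
contact_force: [0.4, 0.1, -0.3]
finger_gap: 1.0
finger_force: 0.0
```

servo_tool(rows=[[[0,0,0,0,0,0],[0,0,0,0,0,0],[0,0,0,0,0,0],[0,0,0,0,0,0],[0,0,0,0,0,0],[0,0,0,0,0,0],[0,0,0,0,0,0],[0,0,0,0,0,0],[0,0,0,0,0,0],[0,0,0,0,0,0]]], grip=1, force=25)

```text
time_s: 13.68
eef_pos: [516.3, 103.6, 25.6]
tcp_rot: [0.615, 0.789, 0.0, 0.001]
contact_force: [-1.2, -0.9, 6.8]
finger_gap: 0.563
finger_force: 25.0
```

servo_tool(rows=[[[0,0,5,0,0,0],[0,0,10,0,0,0],[0,0,16,0,0,0],[0,0,18,0,0,0],[0,0,18,0,0,0],[0,0,18,0,0,0],[0,0,18,0,0,0],[0,0,18,0,0,0],[0,0,12,0,0,0],[0,0,6,0,0,0]]])

```text
time_s: 14.52
eef_pos: [516.2, 103.6, 165.8]
tcp_rot: [0.615, 0.789, 0.001, 0.001]
contact_force: [0.9, 0.1, -2.0]
finger_gap: 0.564
finger_force: 25.0
```

servo_tool(rows=[[[0,-10,0,0,0,0],[0,-20,0,0,0,0],[0.5,-25,0,0,0,0],[1,-25,0,0,0,0],[1,-25,0,0,0,0],[1,-25,0,0,0,0],[1,-25,0,0,0,0],[1,-25,0,0,0,0],[1,-25,0,0,0,0],[0.5,-25,0,0,0,0]]])

```text
time_s: 15.35
eef_pos: [521.2, -128.0, 162.1]
tcp_rot: [0.615, 0.789, -0.0, -0.001]
contact_force: [-0.3, -0.5, -2.0]
finger_gap: 0.564
finger_force: 25.0
```

servo_tool(rows=[[[0.5,-25,0,0,0,0],[0.5,-25,0,0,0,0],[0.5,-25,0,0,0,0],[0.5,-25,0,0,0,0],[0.5,-22,0,0,0,0],[0.5,-18,0,0,0,0],[0,-15,0,0,0,0],[0,-9.5,0,0,0,0],[0,0,0,0,0,0],[0,0,0,0,0,0]]])

```text
time_s: 16.18
eef_pos: [525.2, -290.7, 163.2]
tcp_rot: [0.615, 0.789, 0.0, -0.001]
contact_force: [-0.5, 0.5, -2.6]
finger_gap: 0.559
finger_force: 25.0
```

Run:
```python
from h import *
o=get_obs(); print(o['time_s'],o['eef_pos'],o['tcp_rot'],o['contact_force'],o['finger_gap'])
p,im,d=grab('wrist','w4.png'); X=cloud(p,d); h=X[...,2]
m=(h>51)&(h<62)&(X[...,1]<-200)&(X[...,1]>-400); P=X[m]; (print(m.sum(),P.mean(0),cv2.minEnclosingCircle(P[:,:2].astype(np.float32)),np.median(P[:,2])))
```

```text
16.1833 [ 525.21969675 -290.66551304  163.17021841] [ 6.14819310e-01  7.88667805e-01  1.97149304e-04 -5.20392578e-04] [-0.48022289  0.5062429  -2.61689218] 0.5590178833010927
11215 [ 521.93338751 -272.85163005   55.36495459] ((526.51953125, -293.0533752441406), 64.78606414794922) 55.390497020779044
```

View pics/w4.png

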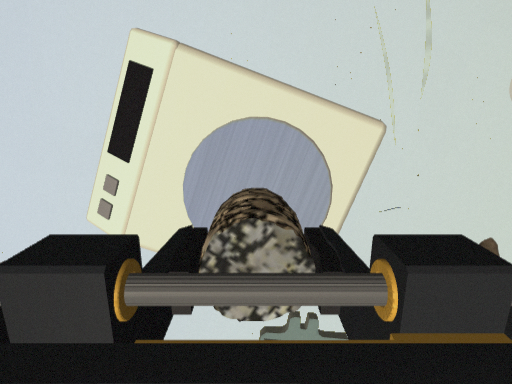

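The core is held upright at (257,255), over the pan, with the pan centre within 3 mm of the tool. I'll lower it gently.

servo_tool(rows=[[[0,0,-8,0,0,0],[0.5,-1,-12,0,0,0],[0,0,-14,0,0,0],[0,0,-14,0,0,0],[0,0,-13,0,0,0],[0,0,-10,0,0,0],[0,0,-6,0,0,0],[0,0,-4,0,0,0],[0,0,-2,0,0,0],[0,0,0,0,0,0]]])

```text
time_s: 17.07
eef_pos: [526.0, -292.0, 80.5]
tcp_rot: [0.615, 0.789, -0.0, -0.0]
contact_force: [0.4, -0.3, -1.9]
finger_gap: 0.564
finger_force: 25.0
```

servo_tool(rows=[[[0,0,-0.3,0,0,0],[0,0,-0.3,0,0,0],[0,0,-0.3,0,0,0],[0,0,-0.3,0,0,0],[0,0,-0.3,0,0,0],[0,0,-0.3,0,0,0],[0,0,-0.3,0,0,0],[0,0,0,0,0,0],[0,0,0,0,0,0],[0,0,0,0,0,0]]])

```text
time_s: 17.9
eef_pos: [526.0, -291.9, 78.5]
tcp_rot: [0.615, 0.789, -0.0, -0.0]
contact_force: [-0.3, -0.5, -2.6]
finger_gap: 0.557
finger_force: 25.0
```

servo_tool(rows=[[[0,0,-0.3,0,0,0],[0,0,-0.3,0,0,0],[0,0,-0.3,0,0,0],[0,0,-0.3,0,0,0],[0,0,-0.3,0,0,0],[0,0,0,0,0,0],[0,0,0,0,0,0],[0,0,0,0,0,0],[0,0,0,0,0,0],[0,0,0,0,0,0]]])

```text
time_s: 18.73
eef_pos: [526.0, -291.9, 77.0]
tcp_rot: [0.615, 0.789, 0.0, 0.0]
contact_force: [-0.2, 0.4, -1.9]
finger_gap: 0.561
finger_force: 25.0
```

servo_tool(rows=[[[0,0,-0.3,0,0,0],[0,0,-0.3,0,0,0],[0,0,-0.3,0,0,0],[0,0,-0.3,0,0,0],[0,0,0,0,0,0],[0,0,0,0,0,0],[0,0,0,0,0,0],[0,0,0,0,0,0],[0,0,0,0,0,0],[0,0,0,0,0,0]]])

```text
time_s: 19.57
eef_pos: [526.0, -292.0, 76.6]
tcp_rot: [0.615, 0.789, -0.0, 0.0]
contact_force: [-2.5, 2.8, 5.4]
finger_gap: 0.562
finger_force: 25.0
```

Contact: the vertical force has gone to +5 N. I'll release and lift straight up.

servo_tool(rows=[[[0,0,0,0,0,0],[0,0,0,0,0,0],[0,0,0,0,0,0],[0,0,0,0,0,0],[0,0,0,0,0,0],[0,0,0,0,0,0],[0,0,0,0,0,0],[0,0,0,0,0,0],[0,0,0,0,0,0],[0,0,0,0,0,0]]], grip=-1, force=3)

```text
time_s: 20.4
eef_pos: [525.9, -292.0, 75.8]
tcp_rot: [0.615, 0.789, -0.0, 0.0]
contact_force: [0.0, 0.9, 0.6]
finger_gap: 1.003
finger_force: 0.0
```

servo_tool(rows=[[[0,0,5,0,0,0],[0,0,10,0,0,0],[0,0,16,0,0,0],[0,0,18,0,0,0],[0,0,18,0,0,0],[0,0,18,0,0,0],[0,0,18,0,0,0],[0,0,18,0,0,0],[0,0,12,0,0,0],[0,0,6,0,0,0]]])

```text
time_s: 21.23
eef_pos: [526.8, -292.6, 217.9]
tcp_rot: [0.615, 0.789, -0.0, 0.002]
contact_force: [0.2, 0.0, 0.2]
finger_gap: 0.997
finger_force: 0.0
```

servo_tool(rows=[[[0,0,15,0,0,0],[0,0,15,0,0,0],[0,0,15,0,0,0],[0,0,15,0,0,0],[0,0,10,0,0,0],[0,0,0,0,0,0],[0,0,0,0,0,0],[0,0,0,0,0,0],[0,0,0,0,0,0],[0,0,0,0,0,0]]])

```text
time_s: 22.07
eef_pos: [525.5, -291.6, 283.6]
tcp_rot: [0.615, 0.789, 0.0, -0.001]
contact_force: [0.6, 0.2, -0.3]
finger_gap: 1.002
finger_force: 0.0
```

Run:
```python
from h import *
o=get_obs(); print(o['time_s'],o['eef_pos'],o['contact_force'],o['finger_gap'])
p,im,d=grab('wrist'); X=cloud(p,d); h=X[...,2]
r=(abs(X[...,0]-526)<70)&(abs(X[...,1]+292)<70)
for a,b in ((103,114),(51,60)):
    P=X[r&(h>a)&(h<b)]; print(len(P),P.mean(0),np.median(P[:,2]),cv2.minEnclosingCircle(P[:,:2].astype(np.float32)))
p,im2,d=grab('scene'); cv2.imwrite('pics/end.png',np.vstack([im,im2])[:,:,::-1][:,:,:].copy()[::1]) ; cv2.imwrite('pics/end.png',cv2.resize(np.hstack([im,im2])[:,:,::-1],(800,300)))
```

```text
22.0667 [ 525.54267011 -291.632487    283.5833241 ] [ 0.56259572  0.21418091 -0.28495159] 1.0017658746595413
1563 [ 525.48407053 -291.71756421  107.17854908] 107.20519708221566 ((525.5082397460938, -292.29388427734375), 24.755706787109375)
6590 [ 525.73535932 -288.54333816   55.33715898] 55.352951065783785 ((526.6637573242188, -293.2294921875), 64.95755004882812)
```

View pics/end.png

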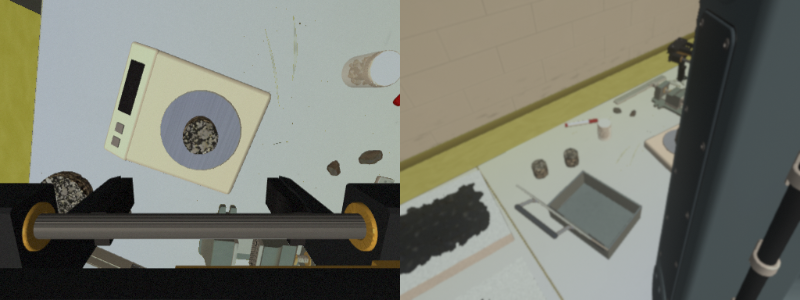

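The core stands upright within about 2 mm of the pan's centre, at (200,135) in the left picture. The flap is leaning open at (545,215) in the right one, and the spare cores and jar look untouched.

```bash
python3 -c "
from bench import *
print(hand_in())"
```

```text
the job is handed in; nothing more can be done
None
```

The job is handed in, with no verdict shown: the core stands upright about 2 mm from the pan's centre, the flap leans open on its stop, the spare cores and jar look undisturbed, and it took about 22 s.

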